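Isolate the guarded training board and prove it dead

TASK

Reach down through the guard window over the red switch lever and push that lever fully over, away from the robot, to switch it off, without touching the guard. Then press the green test button fully in and let it come back out. Nothing needs gripping: leave the black lever as it is, and do not move, lift or carry the tape roll, screwdriver or contactor.

Things in the scene. Friction and masses are not known exactly. Their poses are not given: they have to be found in the camera images.
- guard: Fixed guard, 205 mm (x) by 220 mm (y), 99 mm high: closed walls of grey duct and clear panels, and on top a flat yellow frame 20 mm wide, 4 mm thick, its top 117 mm above the table. A 12 mm yellow bar along x parts the opening into two windows, 165 (x) by 84 mm (y), centred at x = 0, y = +48 and -48 mm. Origin: centre of its underside, on the board; +x points away from the robot. Never touch it.
- red_switch: Grey fixed switch body with the red lever, under one of the two windows (which one varies), 110 (x) by 76 (y) by 50 mm high. Origin: centre of its underside, 18 mm above the table; axes parallel to the guard's, 22.5 mm in +x of the middle of its window. The lever swings in its x-z plane about a pivot 42 mm above the origin; +x is towards OFF.
- red (a joint): Red lever's angle, rad: 0 leaning 0.5 rad (29 degrees) from upright towards the robot side (-x), 1.0 leaning 0.5 rad the other way against its stop, which is OFF. It starts near 0, has friction only (about 3 N at the tip) and stays where it is left.
- red_tip (a point): Middle of the end of the red lever, a flat bar 10 mm thick and 24 mm wide (y) whose end is 50 mm from the pivot. This end is about 104 mm above the table when the lever leans either way and 110 mm when upright, so always below the yellow frame's top (117 mm); the flat top of the switch body under it is 68 mm above the table.
- black (a joint): Black lever's angle, rad: the same kind of lever on the other switch, near 0 at the start. It must be left as it is.
- black_tip (a point): Middle of the end of the black lever, same size as the red one, under the other window.
- test (a joint): Travel of the green test button, m: 0 out, 0.007 fully in. Spring return, about 5 N fully in.
- test_top (a point): Centre of the top of the green round test button, 30 mm across, on a white box 90 by 72 by 50 mm high that stands left or right of the guard on the board. It is pressed straight down.
- meter: Grey meter box, 100 by 72 by 55 mm high, fixed on the other side of the guard. Not part of the work. Origin: centre of its underside.
- tape: Loose blue roll of tape lying flat, 68 mm across, 19 mm high, on the board in front of the guard. Origin: centre of its underside.
- driver: Loose screwdriver, 180 mm long, lying on the board in front of the guard, roughly along y.
- contactor: Loose white and black contactor, 44 by 70 by 70 mm high, standing on the board behind the guard. Origin: centre of its underside.
- board: Fixed plywood training board, 400 mm (x) by 500 mm (y), 18 mm thick, flat on the table, that carries everything else listed. Origin: centre of its underside; +x points away from the robot, axes parallel to the guard's.
Mind the look-alikes: they are no part of the job. There is more than one size of the tape; the job needs the largest.

How it is judged (in metres and radians):
On the way, in this order (a step that is already met when the one before it is completed fails the run):
1. the red lever is pushed fully over to OFF (value of joint red above 0.85 rad), for 0.1 s.
2. the green test button is pressed fully in (value of joint test above 0.005 m), for 0.05 s.
3. the button has come back out (value of joint test below 0.0015 m), for 0.1 s.
At the end, for the whole second after the job is handed in: Red lever at 0.85 rad or more of its 1.0 rad, black lever below 0.3 rad, test button out again (within 1.5 mm), and tape roll, screwdriver and contactor at rest within 15 mm of where they began (value of joint red above 0.85 rad and value of joint test below 0.0015 m and value of joint black below 0.3 rad and linear speed of each of tape, driver, contactor below 0.02 m/s and distance of each of tape, driver, contactor from where it was at the start of the episode below 0.015 m); the robot touches nothing.
It fails at once if the robot touches the guard (contact force between guard and the fingers above 0.3 N or contact force between guard and the arm above 0.3 N).
It fails at once if the black lever is moved (value of joint black above 0.3 rad).
It fails at once if the test button is pressed before the red lever is off (value of joint test above 0.003 m and value of joint red below 0.85 rad).
It fails at once if the tape roll, screwdriver or contactor is moved, lifted or carried (distance of any of tape, driver, contactor from where it was at the start of the episode above 0.015 m).
It also fails if it takes over 48 s, if anything falls off the work surface, if the arm or the gripper's body presses on something with over 40 N, if the wrist force passes 120 N, or if a joint passes its speed limit or range.

ROBOT

A 6-joint arm with a two-finger parallel gripper is mounted at the origin on the work surface. World frame = base frame: x ahead of the robot, y to its left, z up, the work surface at z = 0. Lengths are in mm, angles in rad, forces in N, time in s.
With the tool pointing down it reaches from about 300 to 875 mm from the base axis. Payload 6.4 kg.
Tool frame: the origin (TCP) lies on the centre line of the jaws, within the pads' length; the fingertips stand 19 mm ahead of it and the grasp point (between the pads) is the TCP; z points along the fingers, y is the direction in which the jaws open and shut (so a half turn about z gives the same grasp; the last joint's range is limited). The gripper opens to 88 mm and grips with 3 to 60 N. Pads are 18 mm wide; open, the fingers measure 123 mm over their backs; the gripper's body (75 mm by 187 mm) begins 45 mm behind the grasp point.
Start: joints at [-1.449, 0.181, 1.607, -0, 1.354, -0.206], TCP at [185.144, -544.392, 257.714] pointing down, gripper open.
Joint ranges: [-2.99, 2.99], [-0.89, 2.07], [0.3, 2.58], [-1.14, 4.28], [0, 2.63], [-3.12, 3.12]. Speed limits (rad/s): [2.57, 2.57, 3.01, 3.14, 3.14, 3.14].

INTERFACE

Orientations are given as a unit quaternion [w, x, y, z].
In Python, from rig import r gives the robot as it stands. The module is installed in compiled form; this text tells all that it offers. Calls block until the motion is done:
- r.goto(position, orientation): joint-space move of the TCP to a pose.
- r.servo_line(position, rot=None, speed=150): straight line of the TCP; rot=None keeps the orientation; speed is the mean speed in mm/s.
- r.set_joints(angles): joint-space move.
- r.move_gripper(opening): opening from 0.0 (shut) to 1.0 (fully open); the grip force is fixed at half the most; returns when the fingers have stopped.
- r.wait(seconds).
- r.ik(position, orientation): joint angles nearest the present ones, or None.
- r.observe(): the state.
- r.get_image(name): name is "side" or "top" or "wrist"; returns the picture (400x640x3 uint8, blue, green, red); there is no depth.
- r.get_calibration(name): a dict with "mtx" (3x3 intrinsics, pixels), "origin" and "orientation" of the camera in the world. Camera axes: x right, y down, z forward; pixel columns grow to the right and rows downward; lengths in mm; the calibration is good to about 2 mm. A picture is of the moment at which its call begins: read the wrist's pose just before it. get_calibration takes no time and is no camera call; for the wrist camera it gives the pose at the moment of the call.
A pose or a line that the arm cannot do raises r.PlanningError and nothing moves.
- r.sign_off(): hands the job in, once; it reports no verdict.
The state is a dict: "t": time; "joint_pos": joint angles; "joint_velocities": joint speeds; "effort": joint torques, N m; "position": TCP position; "orientation": TCP orientation; "contact_force": force on the tool from outside, world axes, zero at the start; "torque": the same for the moment, N m; "opening": opening from 0.0 (shut) to 1.0 (fully open).
Only numpy, scipy, OpenCV 4.12 (cv2) and the standard library are available. Lean on these libraries where they do the work, as an engineer would, in place of code of your own. Each camera call takes 0.05 s, during which the arm holds its last target. There are 200 camera calls.

## Working session

There is one attempt and no reset: what is moved stays moved. The work goes in short steps, each a Python script; the robot and the scene stay as the last script left them, time stands still between calls to the robot, and variables do not carry over. Pictures are saved under pics/ and viewed, about 8 in all and at most 12, crops included, and the job is handed in when it is done.

```bash
mkdir -p pics
python3 - <<'E'
from rig import r
import cv2,numpy as np
a=r.get_image("top");b=r.get_image("side")
cv2.imwrite("pics/top.png",a);cv2.imwrite("pics/side.png",b)
for n in("top","side","wrist"):
    c=r.get_calibration(n);print(n,c)
o=r.observe();print(o["t"],o["position"],o["orientation"],o["opening"])
E
```

```text
top {'mtx': array([[499.33190302,   0.        , 322.04407545],
       [  0.        , 499.33190302, 196.30573977],
       [  0.        ,   0.        ,   1.        ]]), 'origin': array([ 372.44902947,   19.98974275, 1156.8944274 ]), 'orientation': array([ 0.04205525, -0.70332777,  0.70672804, -0.06400687])}
side {'mtx': array([[370.32288368,   0.        , 315.58942298],
       [  0.        , 370.32288368, 206.4346227 ],
       [  0.        ,   0.        ,   1.        ]]), 'origin': array([-26.51991478, 611.75576672, 657.5399441 ]), 'orientation': array([ 0.1556342 , -0.3264915 ,  0.82853764, -0.42744202])}
wrist {'mtx': array([[295.00260021,   0.        , 316.13832157],
       [  0.        , 295.00260021, 196.156679  ],
       [  0.        ,   0.        ,   1.        ]]), 'origin': array([ 260.68231074, -517.69248648,  384.64149218]), 'orientation': array([ 0.12630295,  0.80297574, -0.57526298, -0.09137849])}
0.1 [ 185.06969926 -543.9263579   256.92849866] [-7.77350584e-04  9.86601188e-01  1.63148679e-01  3.03212756e-05] 0.9985933230740494
```

View pics/top.png

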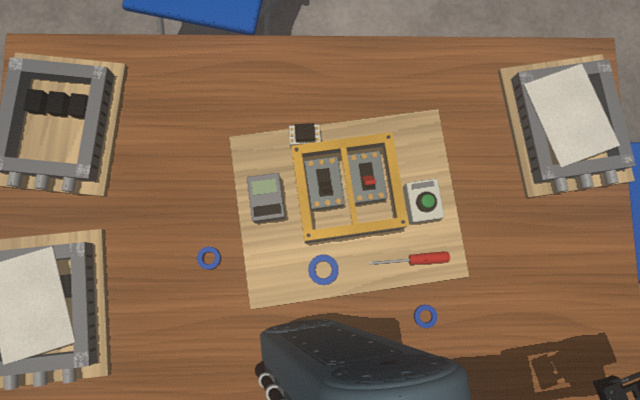

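View pics/side.png

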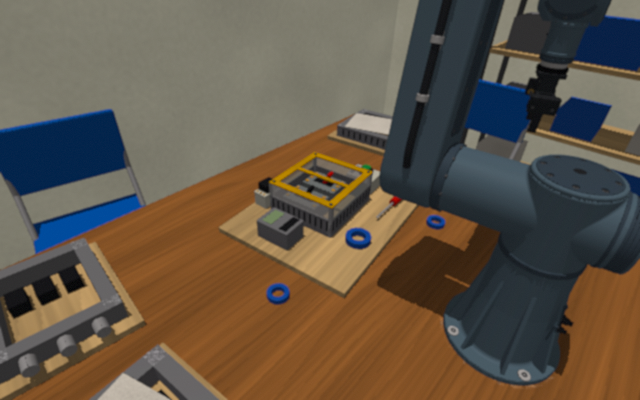

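The top picture shows the guard with its yellow frame corners near (293,147), (394,134), (405,229) and (305,241). The red lever is at (369,182) under the right window, the black lever at (325,182) under the left, the green button at (428,201) and the meter at (265,197). The job's tape is the largest roll, at (323,269); the small rolls at (208,258) and (425,316) are look-alikes. The screwdriver runs (370,262) to (450,257) and the contactor is at (305,133).

```bash
cat > h.py <<'E'
from rig import r
import cv2,numpy as np
from scipy.spatial.transform import Rotation as R
def rot(q): return R.from_quat([q[1],q[2],q[3],q[0]]).as_matrix()
def back(c,uv,z):
    d=rot(c["orientation"])@np.linalg.inv(c["mtx"])@np.array([uv[0],uv[1],1.]); o=np.array(c["origin"])
    return o+d*(z-o[2])/d[2]
def proj(c,p):
    q=c["mtx"]@(rot(c["orientation"]).T@(np.array(p)-c["origin"])); return q[:2]/q[2]
def blob(mask,box=None):
    m=mask.astype(np.uint8)
    n,l,s,ce=cv2.connectedComponentsWithStats(m)
    i=1+np.argmax(s[1:,4]); return (l==i).astype(np.uint8),s[i],ce[i]
E
python3 - <<'E'
from h import *
a=cv2.imread("pics/top.png");c=r.get_calibration("top");h=cv2.cvtColor(a,cv2.COLOR_BGR2HSV)
sub=np.zeros(a.shape[:2],bool);sub[125:250,285:445]=1
H,S,V=cv2.split(h)
m,s,ce=blob((H>18)&(H<30)&(S>150)&(V>100)&sub);print("yellow",s,ce)
cn=max(cv2.findContours(m,0,2)[0],key=cv2.contourArea)
w=np.array([back(c,p[0],117)[:2] for p in cn],np.float32)
print(cv2.minAreaRect(w), cv2.boxPoints(cv2.minAreaRect(w)))
for nm,k,z in(("green",(H>40)&(H<85)&(S>90),76),("red",((H<8)|(H>172))&(S>150),100)):
    m,s,ce=blob(k&sub);print(nm,s,ce,back(c,ce,z))
v=cv2.resize(a[115:290,235:475],None,fx=3,fy=3,interpolation=2);cv2.imwrite("pics/c.png",v)
E
```

```text
yellow [ 292  133  115  107 3328] [348.03004808 185.85637019]
((553.5779418945312, -69.39488220214844), (203.74688720703125, 217.60488891601562), 7.853503227233887) [[ 437.79318    24.467012]
 [ 467.52682  -191.0969  ]
 [ 669.3627   -163.25677 ]
 [ 639.629      52.30713 ]]
green [421 194  14  14 144] [427.5        200.59027778] [ 525.81686407 -246.50588853   76.        ]
red [363 176  12   9  88] [368.43181818 179.84090909] [ 568.00505787 -113.94063183  100.        ]
```

View pics/c.png

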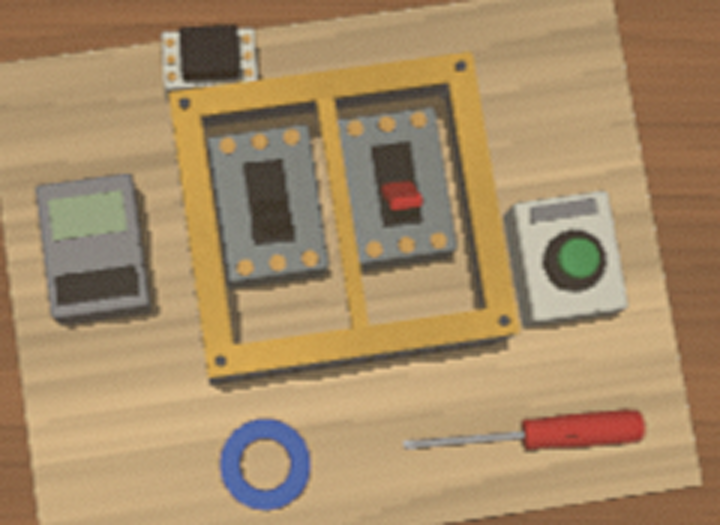

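Red is the right-hand lever (368,180), not the black one at (325,182), and the close crop confirms it. The crop also shows the green button on the white box, away from the meter. Next I move above the red window with the gripper shut and take one close look.

```bash
cat >> h.py <<'E'
YAW=np.radians(7.85); GX=np.array([np.cos(YAW),np.sin(YAW)]); GY=np.array([-GX[1],GX[0]])
G=np.array([553.6,-69.4]); Q=[0,np.cos(YAW/2),np.sin(YAW/2),0]
def gw(x,y,z): return np.r_[G+x*GX+y*GY,z]   # guard xy -> world
E
python3 - <<'E'
from h import *
r.move_gripper(0.0)
r.goto(gw(-37,-48,250),Q)
o=r.observe();c=r.get_calibration("wrist");a=r.get_image("wrist");print(o["t"],o["position"],o["orientation"],o["opening"],o["contact_force"])
for sx in(-1,1):
  for sy in(-1,1): print("outer",sx,sy,proj(c,gw(sx*102.5,sy*110,117)).round(1))
for x,y in((-82.5,-6),(-82.5,-90),(82.5,-6),(82.5,-90)):
  u=proj(c,gw(x,y,117));print(u.round(1));cv2.circle(a,tuple(int(k) for k in u),3,(255,0,255),-1)
for y in (-48,48):
  u=proj(c,gw(-1.5,y,104));cv2.circle(a,tuple(int(k) for k in u),3,(255,255,0),-1)
u=proj(c,[525.8,-246.5,80]);cv2.circle(a,tuple(int(k) for k in u),3,(255,0,0),-1);print(u)
cv2.imwrite("pics/w.png",a);
np.savez("w.npz",**c)
E
```

```text
3.3583 [ 523.42019348 -122.82360801  250.01637212] [ 1.29056426e-04  9.97688026e-01  6.79601748e-02 -1.78214089e-06] 0.007394805583816088 [ 0.42658172 -0.96939264  0.06605001]
outer -1 -1 [378.6 254.3]
outer -1 1 [156.9 254.6]
outer 1 -1 [395.4  19.7]
outer 1 1 [112.7  20.2]
[272.8 236.1]
[359.3 236. ]
[263.2  48.3]
[368.3  48.2]
[432.79941222 194.16528381]
```

View pics/w.png

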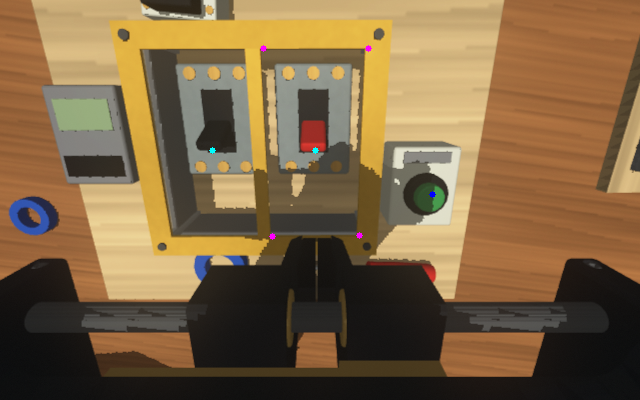

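The frame matches the prediction to about 4 px (3 mm, towards +y). The red lever's end is at (313,138), the black lever's at (212,138) and the button at about (427,194). The window margins are over 20 mm, so I shift targets by +2 mm in y and act.

Run:
```python
from h import *
y=-46
r.servo_line(gw(-37.5,y,150),speed=120)
r.servo_line(gw(-37.5,y,101),speed=60)
r.wait(.2);f0=np.array(r.observe()["contact_force"]);print("in",f0)
for x in range(-30,32,3):
    r.servo_line(gw(x,y,101),speed=60)
    o=r.observe();f=np.array(o["contact_force"])-f0;fx=f[:2]@GX
    print(x,fx.round(1),f[2].round(1))
    if fx<-18: break
r.wait(.2)
cv2.imwrite("pics/push.png",r.get_image("wrist"));print(r.observe()["t"],r.observe()["position"])
```

```text
in [ 0.06637769 -0.52643108 -0.62554391]
-30 0.0 1.2
-27 -0.2 1.1
-24 0.1 -0.4
-21 0.4 0.7
-18 0.8 -0.0
-15 0.1 1.5
-12 -2.5 2.7
-9 -3.5 3.6
-6 -2.9 2.3
-3 -2.7 1.8
0 -1.0 1.7
3 -0.3 1.8
6 -0.9 0.9
9 -4.2 3.2
12 -4.5 4.0
15 -5.6 4.4
18 -5.2 2.3
21 -9.2 2.9
24 -18.7 9.9
10.5833 [ 579.94497173 -112.06799285  100.05682338]
```

Run:
```python
from h import *
y=-46
r.servo_line(gw(0,y,101),speed=80)
r.servo_line(gw(-20,y,101),speed=80)
r.servo_line(gw(-20,y,250),speed=150)
r.wait(.2)
c=r.get_calibration("wrist");a=r.get_image("wrist");cv2.imwrite("pics/w2.png",a)
b=r.get_image("top")[115:290,235:475]; print(r.observe()["t"])
for th in(-.5,.35,.5): print(th,proj(c,gw(22.5+50*np.sin(th),-48,60+50*np.cos(th))).round(1))
```

```text
12.875
-0.5 [319.4 168.3]
0.35 [319.5 123.8]
0.5 [319.5 115.7]
```

View pics/w2.png

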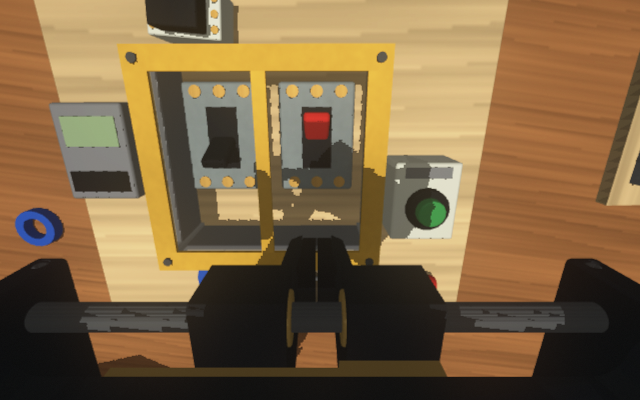

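The red lever's end now sits at (316,117), against 115.7 predicted for the full stop and 124 for 0.85 rad, so it is OFF; the force rise at the stop agrees. The black lever at (221,155) is unchanged. Now the button, at about (429,209).

Run:
```python
from h import *
c=r.get_calibration("wrist");t=r.get_calibration("top")
A=back(c,(429,209),82);B=back(t,(427.5,200.6),82);print(A,B)
P=(A+B)/2
r.servo_line(np.r_[P[:2],200],speed=150)
r.servo_line(np.r_[P[:2],115],speed=80)
r.wait(.2);f0=np.array(r.observe()["contact_force"])
z=115;z1=None
while z>84:
    z-=1
    r.servo_line(np.r_[P[:2],z],speed=25)
    fz=(np.array(r.observe()["contact_force"])-f0)[2]
    if fz>1.5: print(z,fz.round(1))
    if fz>16: break
r.wait(.15);o=r.observe();print(o["t"],o["position"],o["contact_force"]-f0)
cv2.imwrite("pics/b.png",r.get_image("wrist"))
```

```text
[ 526.16580121 -240.19324286   82.        ] [ 524.94402477 -245.02574451   82.        ]
109 1.6
108 2.2
107 3.0
106 3.4
105 4.6
104 3.5
103 6.8
102 13.7
101 18.2
18.9833 [ 525.82943056 -242.76295309  103.17083505] [-4.31649969  3.70609142 19.84668012]
```

The force rises to about 5 N over about 7 mm and then stiffens, so the button is fully in. I release it and check.

Run:
```python
from h import *
p=np.array(r.observe()["position"])
r.servo_line([p[0],p[1],118],speed=60)
r.servo_line([p[0],p[1],250],speed=150)
r.goto([400,-330,300],Q)
r.wait(.5)
b=r.get_image("top");a0=cv2.imread("pics/top.png");o=r.observe();print(o["t"],o["contact_force"])
s=np.s_[115:290,235:475]
cv2.imwrite("pics/end.png",cv2.resize(np.vstack([a0[s],b[s]]),None,fx=1.7,fy=1.7,interpolation=2))
```

```text
21.7333 [-0.69157863  0.09765962 -0.01862899]
```

View pics/end.png

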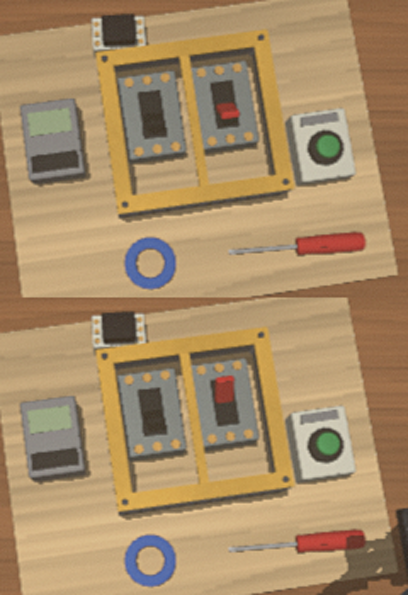

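The before/after picture shows the red lever thrown over, the black lever unchanged and the button out again. The tape, screwdriver and contactor are where they were, and the robot is clear.

```bash
python3 -c "
from rig import r
r.sign_off()"
```

```text
the job is handed in; nothing more can be done
```

The red lever is switched off, the green test button has been pressed and is out again, and I handed the job in at about 21.7 s of the 48 s allowed. `sign_off` gives no verdict, so this rests on my own checks.

- **Red lever:** I pushed it over with the shut fingers through the right-hand window. The force rose to about 19 N at the stop. From the wrist camera its end was at row 117, where the model predicts 116 at full stop and 124 at the 0.85 rad limit.
- **Test button:** it travelled about 7 mm with the force rising to about 5 N, then went stiff, reaching about 20 N at the bottom. In the last top picture it looks as it did at the start, but I did not measure how far it came back out.
- **Other things:** the before/after top pictures show the black lever, tape roll, screwdriver and contactor where they were, judged by eye. The robot was clear of everything, with under 1 N on the tool. I saw no sign of touching the guard: the force stayed near zero until the fingers met the lever.
- **Disagreement:** the wrist and top cameras differed by about 3 mm in y on the guard and about 5 mm on the button. I aimed 2 mm over for the guard and midway between the two for the button; both were well inside the room available.

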